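# Sanitise the tall dish brush

## Robot

A 6-joint arm with a two-finger parallel gripper is mounted at the origin on the work surface. World frame = base frame: x ahead of the robot, y to its left, z up, the work surface at z = 0. Lengths are in mm, angles in degrees, forces in N, time in s.
With the tool pointing down it reaches from about 300 to 850 mm from the base axis. Payload 4.2 kg.
Tool frame: the origin (TCP) lies on the centre line of the jaws, within the pads' length; the fingertips stand 14 mm ahead of it and the grasp point (between the pads) lies 5 mm behind it; z points along the fingers, y is the direction in which the jaws open and shut (so a half turn about z gives the same grasp; the last joint's range is limited). The gripper opens to 91 mm and grips with 3 to 60 N. Pads are 32 mm wide; open, the fingers measure 118 mm over their backs; the gripper's body (76 mm by 178 mm) begins 60 mm behind the grasp point.
Start: joints at [-1.146, 18.312, 89.639, -0, 72.044, -1.146], TCP at [575.015, 0, 227.976] pointing down, gripper open.
Joint ranges: [-177.97, 177.97], [-48.28, 115.42], [12.27, 149.76], [-77.06, 257.06], [2.81, 150.46], [-146.56, 146.56]. Speed limits (degrees/s): [147.25, 147.25, 180, 180, 180, 180].

## Interface

Orientations are given as [roll, pitch, yaw] about the fixed x, y, z axes, in that order (R = Rz(yaw) Ry(pitch) Rx(roll)).
In Python, from workcell import state, grab_frame, job_done gives the robot as it stands.
- The arm moves only by the tool send_rows, never from a script. Its argument "deltas" is one flat list of numbers, 5 for each row, row after row: the opening, from 0 (shut) to 1 (fully open), then the shift along the tool's x, y, z in m, then the turn about the tool's z in degrees. A call has 1 to 12 rows; each row shifts and turns the pose as measured when the row begins, along the tool's axes as they then stand; what a row does not reach is not made up. A row lasts 1/10 s, in which the tool goes at most 50 mm and 8.59 degrees, less where a joint would pass 70% of its speed; a pose out of reach is approached as far as the arm can. A call is refused whole if a number of a shift passes 0.05 or a number of a turn 8.59, either way. A call with a gripper value outside its range is refused whole. The fingers move at their own pace and stop on an object; "squeeze" is the grip in N (left out, the last holds). Time passes only in rows, so rows that do not move let the fingers close. It gives the time, the measured TCP pose, the force and the opening at its end, in the units of the state.
- state(): the state, without advancing time (a new reading comes with each control period).
- grab_frame(name): name is "scene" or "side" or "wrist"; returns a dict with "img" (400x640x3 uint8, red, green, blue), "camera_matrix" (3x3 intrinsics, pixels), "R" (3x3) and "t" (3): a world point X has camera coordinates R X + t; the wrist camera has in their place "mount" (4x4, takes a point from camera to tool coordinates, whose origin is the TCP and whose axes are the flange's). Camera axes: x right, y down, z forward; pixel columns grow to the right and rows downward; lengths in mm; the calibration is good to about 2 mm. A picture is of the moment at which its call begins: read the wrist's pose just before it. There is no depth.
- job_done(): hands the job in, once; it reports no verdict.
The state is a dict: "time_s": time; "qpos": joint angles; "qvel": joint speeds; "effort": joint torques, N m; "ee_pos": TCP position; "ee_rot": TCP orientation; "force": force on the tool from outside, world axes, zero at the start; "torque": the same for the moment, N m; "gripper_width": finger opening in mm.
Only numpy, scipy, OpenCV 4.12 (cv2) and the standard library are available. Lean on these libraries where they do the work, as an engineer would, in place of code of your own. Each camera call takes 0.05 s, during which the arm holds its last target. There are 200 camera calls.

## Task

The tall-handled dish brush needs sanitising before it is put away to dry. Pick it up by its handle, dip its bristles all the way down inside the small steel pot and lift it out again, then lower it onto the flat white drip tray and leave it standing upright there. Do not tip the pot over or shove it away from its place.

Things in the scene. Friction and masses are not known exactly. Their poses are not given: they have to be found in the camera images.
- brush: The tall dish brush, standing upright on its bristles on the work surface, 160 mm high in all, round about its axis. From the bottom: white bristles 56 mm across and 30 mm long, a wooden collar 54 mm across up to 56 mm height, then a straight round wooden handle 26 mm across from 56 mm to 160 mm height. Origin: centre of the bristles' underside; z runs up the handle. About 0.13 kg. (A squat brush with a wide head, only 76 mm high, stands about too: it is not the one.)
- pot: The small round open pot of dark steel, straight-sided, without handles, 60 mm high, 110 mm across outside (114 at the rim) and about 104 mm inside at mid-height, walls 3 mm, base 5 mm thick. Stands loose on the work surface, about 0.6 kg. Origin: centre of its underside; z up, its mouth is at 60 mm height. (A white mug, a white bowl and a large saucepan with handles also stand about.)
- tray: The flat rectangular drip tray of white plastic, lying loose on the work surface: 120 mm (its x) by 150 mm (its y), a rim 15 mm high and 5 mm thick all round, floor 5 mm thick, empty. About 0.6 kg. Origin: centre of its underside; z up.
Mind the look-alikes: they are no part of the job. Leave any blue look-alike of the pot alone.

How it is judged (in metres and radians):
On the way, in this order (a step that is already met when the one before it is completed fails the run):
1. the held brush is dipped upright into the pot, its underside at least 23 mm below the rim (contact force between the fingers and brush above 1 N and horizontal distance between brush and pot below 0.035 m and z of brush in the frame of pot below 0.037 m and angle between brush's own z axis and vertical below 0.35 rad), for 0.1 s.
2. the brush, still held, is lifted out of the pot (contact force between the fingers and brush above 1 N and z of brush in the frame of pot above 0.062 m), for 0.05 s.
3. the brush, still held, is lowered upright to within 15 mm of the tray's floor (contact force between the fingers and brush above 1 N and x of brush in the frame of tray between -0.04 and 0.04 m and y of brush in the frame of tray between -0.055 and 0.055 m and z of brush in the frame of tray below 0.02 m and angle between brush's own z axis and vertical below 0.35 rad).
At the end, for the whole second after the job is handed in: The brush stands at rest and upright (within 10 degrees) on its bristles on the tray's floor, inside the rim, released; the pot is upright and at rest within 40 mm of where it began (x of brush in the frame of tray between -0.04 and 0.04 m and y of brush in the frame of tray between -0.055 and 0.055 m and z of brush in the frame of tray between 0 and 0.012 m and angle between each of brush, pot's own z axis and vertical below 0.17 rad and linear speed of each of brush, pot below 0.02 m/s and distance of pot from where it was at the start of the episode below 0.04 m); the robot touches nothing.
It fails at once if the pot is tipped by more than 30 degrees (angle between pot's own z axis and vertical above 0.52 rad).
It fails at once if the pot is shoved more than 40 mm from its place (distance of pot from where it was at the start of the episode above 0.04 m).
It also fails if it takes over 43 s, if anything falls off the work surface, if the arm or the gripper's body presses on something with over 40 N, if the wrist force passes 120 N, or if a joint passes its speed limit or range.

## Working session

There is one attempt and no reset: what is moved stays moved. The work goes in short steps, Python scripts to look and compute and a tool call to move; the robot and the scene stay as the last step left them, time stands still between calls to the robot, and variables do not carry over. Pictures are saved under pics/ and viewed, and the job is handed in when it is done.

Besides the shell and the picture viewer there is one more tool, called after ">>>" by a JSON object that holds its "method" and its "body", one argument or row to a line. send_rows: Moves the arm, as the interface text tells. Its arguments: {"type":"object","properties":{"deltas":{"type":"array","items":{"type":"number"}},"squeeze":{"type":"number"}},"required":["deltas"]}

```bash
mkdir -p pics; ls
cat > h.py <<'E'
import numpy as np, cv2
from workcell import state, grab_frame, job_done
def shot(name, fn):
    f=grab_frame(name); cv2.imwrite('pics/'+fn+'.png', f['img'][:,:,::-1]); np.save('pics/'+fn+'.npy',f,allow_pickle=True); return f
def load(fn): return np.load('pics/'+fn+'.npy',allow_pickle=True).item()
def ray(f,px):
    K,R,t=f['camera_matrix'],np.array(f['R']),np.array(f['t'])
    d=R.T@np.linalg.solve(K,[px[0],px[1],1.]); return -R.T@t, d/np.linalg.norm(d)
def onz(f,px,z):
    o,d=ray(f,px); return o+d*(z-o[2])/d[2]
def tri(f1,p1,f2,p2):
    o1,d1=ray(f1,p1);o2,d2=ray(f2,p2)
    s=np.linalg.lstsq(np.c_[d1,-d2],o2-o1,rcond=None)[0]
    a,b=o1+s[0]*d1,o2+s[1]*d2; return (a+b)/2,np.linalg.norm(a-b)
def proj(f,X):
    c=f['camera_matrix']@(np.array(f['R'])@X+f['t']); return c[:2]/c[2]
E
python3 - <<'E'
from h import *
s=state();print(s)
for n in('scene','side'):
    f=shot(n,n+'0');print(n,-np.array(f['R']).T@f['t'])
E
```

```text
pics
{'time_s': 0.0, 'qpos': array([-1.14587864e+00,  1.83524873e+01,  8.97083626e+01, -1.35752430e-03,
        7.20428192e+01, -1.14596362e+00]), 'qvel': array([ 0.02849199,  0.03935649, -0.008292  ,  0.01295279, -0.06108896,
        0.00513211]), 'effort': array([-5.01459035e-04, -4.12465632e+01, -2.31973493e+01,  7.28826877e-02,
        4.58198413e-02, -1.41870069e-04]), 'ee_pos': array([5.74509147e+02, 3.70428222e-03, 2.27098517e+02]), 'ee_rot': array([-1.79896326e+02, -7.82950985e-04,  9.00005040e+01]), 'force': array([-0.05597631, -0.74689339,  0.21527159]), 'torque': array([ 0.03756187, -0.00877043,  0.01290374]), 'gripper_width': 91.1300568642803}
scene [1080.96704011  222.20761002  765.30519125]
side [435.04894974 784.99167576 883.24145606]
```

View pics/scene0.png

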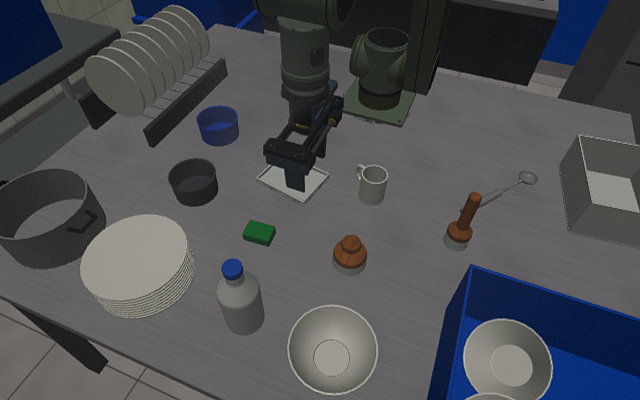

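View pics/side0.png

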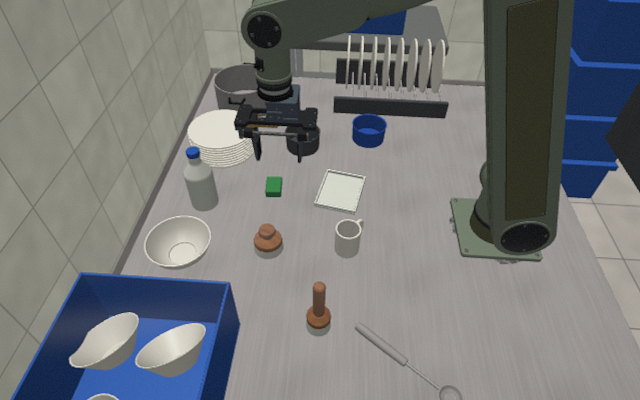

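The scene view shows the brush with its handle top at about (473,196), the pot at (193,181) and the tray at (293,180). In the side view they are at (319,286), (303,138) and (341,191). The gripper partly hides the tray in the scene view and the pot in the side view. I'll measure with masks next.

Run:
```python
from h import *
A,B=load('scene0'),load('side0')
def comp(mask,c,draw=None):
    n,l,st,ce=cv2.connectedComponentsWithStats(mask.astype(np.uint8))
    m=(l==l[c[1],c[0]]) if mask[c[1],c[0]] else None
    return m
for f,nm,hp,pp,tp in((A,'scene',(471,210),(193,190),(285,185)),(B,'side',(319,300),(303,148),(341,191))):
    hsv=cv2.cvtColor(f['img'],cv2.COLOR_RGB2HSV).astype(int); H,S,V=hsv[...,0],hsv[...,1],hsv[...,2]
    g=f['img'].astype(int)
    print(nm,'brush',hsv[hp[1],hp[0]],'pot',hsv[pp[1],pp[0]],'tray',hsv[tp[1],tp[0]])
    m=comp((S>110)&(H<20),hp)
    if m is not None:
        ys,xs=np.nonzero(m); print(' brush bbox',xs.min(),xs.max(),ys.min(),ys.max())
        for y in range(ys.min(),ys.max()+1,3):
            r=xs[ys==y]; print('  ',y,r.min(),r.max(),end=';')
        print()
# crops
def crop(f,x0,y0,w,h,s): return cv2.resize(f['img'][y0:y0+h,x0:x0+w,::-1],None,fx=s,fy=s,interpolation=cv2.INTER_CUBIC)
r1=np.hstack([crop(A,160,145,80,70,5),crop(A,250,145,80,70,5)])
r2=np.hstack([crop(B,270,105,80,60,5),crop(B,305,160,80,60,5)])
im=np.clip(np.vstack([r1,r2])[:600].astype(float)*1.6,0,255)
cv2.imwrite('pics/crops.png',im)
```

```text
scene brush [ 10 117  61] pot [120  16  49] tray [ 40  15 158]
 brush bbox 447 481 192 242
   192 473 475;   195 469 480;   198 469 481;   201 467 479;   204 466 478;   207 465 477;   210 463 475;   213 462 474;   216 460 472;   219 459 471;   222 452 469;   225 449 468;   228 448 471;   231 447 471;   234 448 471;   237 450 470;   240 454 468;
side brush [11 94 84] pot [102  31  41] tray [ 36  17 214][ WARN:0@0.645] global loadsave.cpp:1063 imwrite_ Unsupported depth image for selected encoder is fallbacked to CV_8U.
```

View pics/crops.png

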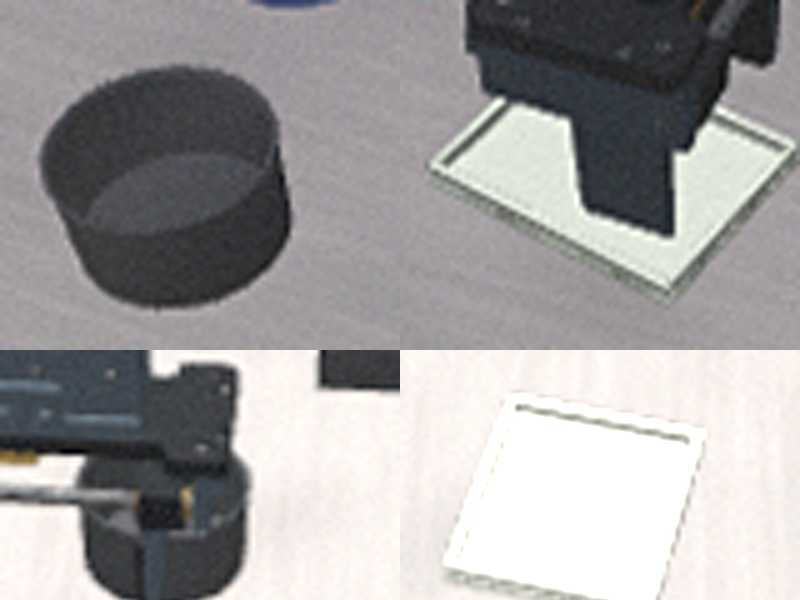

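The crops show the tray fully in the side view, with corners near (327,169), (366,176) and (314,204). The pot rim is clear in the scene view, running from (168,178) to (216,175). I'll cast rays now.

Run:
```python
from h import *
A,B=load('scene0'),load('side0')
# brush masks
for f,c in((A,(471,210)),(B,(319,300))):
    g=cv2.cvtColor(f['img'],cv2.COLOR_RGB2HSV).astype(int); m=(g[...,1]>60)&(g[...,0]<20)
    n,l=cv2.connectedComponents(m.astype(np.uint8)); ys,xs=np.nonzero(l==l[c[1],c[0]])
    print([(y,xs[ys==y].min(),xs[ys==y].max()) for y in range(ys.min(),ys.max()+1,3)])
# tray in side & scene
for f,c,lo in((B,(341,191),None),(A,(270,180),None)):
    g=cv2.cvtColor(f['img'],cv2.COLOR_RGB2HSV).astype(int)
    x,y=c; print('tray/table HSV',g[y,x],g[y+45,x])
    R=f['img'].astype(int); gm=(R[...,1]-R[...,2]>3)&(R[...,1]-R[...,0]>=0)&(g[...,2]>90)
    gm=cv2.morphologyEx(gm.astype(np.uint8),cv2.MORPH_CLOSE,np.ones((3,3),np.uint8))
    n,l=cv2.connectedComponents(gm); mm=(l==l[y,x]).astype(np.uint8)
    cnt=max(cv2.findContours(mm,cv2.RETR_EXTERNAL,cv2.CHAIN_APPROX_NONE)[0],key=cv2.contourArea)
    q=cv2.approxPolyDP(cv2.convexHull(cnt),5,True)[:,0]; print(mm.sum(),q.tolist())
    P=np.array([onz(f,p,15)[:2] for p in q]);print(P.round(),'sides',np.linalg.norm(P-np.roll(P,-1,0),axis=1).round())
# pot rim
for p in((168.2,178),(215.8,175),(196,158.4),(187,192)): print(p,onz(A,p,60).round(1))
```

```text
[(192, np.int64(472), np.int64(476)), (195, np.int64(469), np.int64(480)), (198, np.int64(468), np.int64(481)), (201, np.int64(466), np.int64(480)), (204, np.int64(465), np.int64(478)), (207, np.int64(464), np.int64(477)), (210, np.int64(462), np.int64(476)), (213, np.int64(461), np.int64(474)), (216, np.int64(460), np.int64(473)), (219, np.int64(458), np.int64(471)), (222, np.int64(451), np.int64(470)), (225, np.int64(449), np.int64(469)), (228, np.int64(447), np.int64(471)), (231, np.int64(447), np.int64(472)), (234, np.int64(448), np.int64(471)), (237, np.int64(449), np.int64(470)), (240, np.int64(453), np.int64(468))]
[(282, np.int64(316), np.int64(321)), (285, np.int64(314), np.int64(324)), (288, np.int64(313), np.int64(324)), (291, np.int64(313), np.int64(324)), (294, np.int64(313), np.int64(324)), (297, np.int64(313), np.int64(324)), (300, np.int64(313), np.int64(324)), (303, np.int64(313), np.int64(324)), (306, np.int64(312), np.int64(325)), (309, np.int64(309), np.int64(328)), (312, np.int64(307), np.int64(329)), (315, np.int64(307), np.int64(330)), (318, np.int64(307), np.int64(329)), (321, np.int64(307), np.int64(329)), (324, np.int64(309), np.int64(327)), (327, np.int64(312), np.int64(324))]
tray/table HSV [ 36  17 214] [ 23  21 208]
1647 [[327, 169], [365, 176], [355, 214], [314, 206]]
[[ 463. -188.]
 [ 348. -166.]
 [ 377.   -9.]
 [ 491.  -30.]] sides [118. 159. 117. 160.]
tray/table HSV [ 51  12 143] [66 71 86]
1194 [[256, 180], [269, 165], [328, 173], [303, 205]]
[[ 473. -183.]
 [ 412. -177.]
 [ 379.  -23.]
 [ 503.  -40.]] sides [ 62. 157. 126. 146.]
(168.2, 178) [ 585.2 -354.2   60. ]
(215.8, 175) [ 532.5 -255.5   60. ]
(196, 158.4) [ 501.7 -331.5   60. ]
(187, 192) [ 605.9 -287.4   60. ]
```

Run:
```python
from h import *
A,B=load('scene0'),load('side0')
for n,a,b in(('top',(475,198),(318.8,286.5)),('collar mid',(459.5,232),(318.3,317)),('tray -x? corner1',(256,179),(327,169)),('tray c +y',(328.5,174),(355,212)),('tray c +x',(303,203),(314,204)),('bottle cap',(232,262),(194,153)),('mug rim centre',(374,171),(350,229)),('mug base',(371,198),(345,250))):
    X,e=tri(A,a,B,b); print(n,X.round(1),'gap',e.round(1))
```

```text
top [457.1 319.8 153.4] gap 3.1
collar mid [455.9 321.1  35.9] gap 1.3
tray -x? corner1 [ 464.5 -189.2   10.9] gap 4.8
tray c +y [376.2 -22.6   9. ] gap 0.5
tray c +x [492.3 -44.7   8.1] gap 0.2
bottle cap [796.2 -35.9 184.6] gap 8.4
mug rim centre [391.8  98.   79.3] gap 4.1
mug base [400.4 102.   -4.5] gap 0.6
```

The brush is at about (456,320). Triangulated heights read about 6 mm low (top 153 against 160, collar middle 36 against 43). The tray centre is about (420,-106). I'll move above the brush and check with the wrist camera.

>>> {"method": "send_rows", "body": {
  "deltas": [1, 0.04, -0.015, 0, 0, 1, 0.04, -0.015, 0, 0, 1, 0.04, -0.015, 0, 0, 1, 0.04, -0.015, 0, 0, 1, 0.04, -0.015, 0, 0, 1, 0.04, -0.015, 0, 0, 1, 0.04, -0.015, 0, 0, 1, 0.03, -0.01, 0, 0, 1, 0, 0, 0, 0, 1, 0, 0, 0, 0],
  "squeeze": 25
}}

```text
time_s: 1.1
ee_pos: [454.5, 319.8, 222.1]
ee_rot: [-179.5, 0.2, 89.8]
force: [0.0, -1.0, 0.3]
gripper_width: 91.3
```

Run:
```python
from h import *
s=state();print(s['ee_pos'],s['ee_rot'])
f=shot('wrist','w1'); print(f['mount']); shot('scene','scene1'); shot('side','side1')
a=[load(n)['img'][:,:,::-1] for n in('w1','scene1','side1')]
cv2.imwrite('pics/v1.png',np.vstack([cv2.resize(a[0],(480,300)),cv2.resize(a[2],(480,300))]))
def crop(f,x0,y0,w,h,s): return cv2.resize(load(f)['img'][y0:y0+h,x0:x0+w,::-1],None,fx=s,fy=s,interpolation=cv2.INTER_CUBIC)
cv2.imwrite('pics/v2.png',np.hstack([crop('scene1',245,145,95,70,4),crop('side1',265,105,105,70,4)]))
```

```text
[454.53940478 319.814327   222.08857889] [-179.51855932    0.20082139   89.80009246]
[[-3.62593293e-04 -9.56542380e-01 -2.91593114e-01  8.34865296e+01]
 [ 9.99999859e-01 -2.33421974e-04 -4.77772707e-04 -1.19049560e+00]
 [ 3.88945602e-04 -2.91593246e-01  9.56542329e-01 -1.57903875e+02]
 [ 0.00000000e+00  0.00000000e+00  0.00000000e+00  1.00000000e+00]]
```

View pics/v1.png

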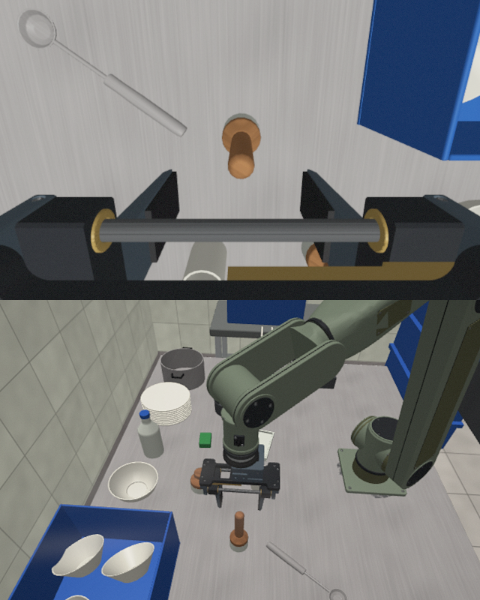

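View pics/v2.png

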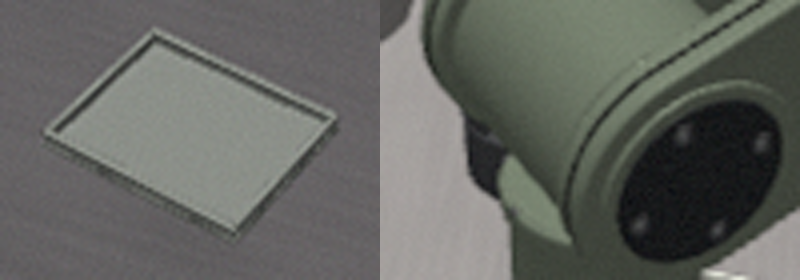

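In the wrist view the handle's top disc is at about (321,225) full-scale and the collar at about (321,180). The full tray outline is now visible in the scene view.

```bash
cat >> h.py <<'E'
from scipy.spatial.transform import Rotation as Ro
def wristcam(f,pos,rot):
    T=np.eye(4);T[:3,:3]=Ro.from_euler('xyz',rot,degrees=True).as_matrix();T[:3,3]=pos
    W=np.linalg.inv(T@np.array(f['mount'])); f=dict(f); f['R'],f['t']=W[:3,:3],W[:3,3]; return f
E
python3 - <<'E'
from h import *
W=wristcam(load('w1'),[454.54,319.81,222.09],[-179.52,0.2,89.8]); A=load('scene0');B=load('side0');C=load('scene1')
g=cv2.cvtColor(W['img'],cv2.COLOR_RGB2HSV).astype(int);m=(g[...,1]>60)&(g[...,0]<20)
n,l=cv2.connectedComponents(m.astype(np.uint8));ys,xs=np.nonzero(l==l[225,321])
print([(int(y),int(xs[ys==y].min()),int(xs[ys==y].max())) for y in range(ys.min(),ys.max()+1,6)])
w=(321,223)
print('top z160',onz(W,w,160).round(1),'|scene',onz(A,(475,198),160).round(1),'|side',onz(B,(318.8,286.5),160).round(1))
for n,f,p in(('scene',A,(475,198)),('side',B,(318.8,286.5))):print(n,[v for v in tri(W,w,f,p)])
P=np.array([onz(C,p,15)[:2] for p in((255.75,177.5),(283.75,152),(329.25,174.5),(304.5,202.5))]);print(P.round(1),P.mean(0),np.linalg.norm(P-np.roll(P,-1,0),axis=1))
for f in(A,C):print(onz(f,(304,203),15).round(1))
E
```

```text
[(157, 316, 326), (163, 305, 338), (169, 300, 343), (175, 297, 345), (181, 296, 346), (187, 297, 346), (193, 298, 344), (199, 302, 341), (205, 306, 336), (211, 305, 337), (217, 304, 338), (223, 304, 338), (229, 306, 336), (235, 312, 331)]
top z160 [454.  320.7 160. ] |scene [465.3 319.7 160. ] |side [456.  322.4 160. ]
scene [array([454.93665107, 319.44778089, 151.40677311]), np.float64(4.244462660869087)]
side [array([455.10218186, 318.8019952 , 154.63767488]), np.float64(2.221555020761336)]
[[ 465.7 -187.7]
 [ 350.8 -163.1]
 [ 382.4  -18.5]
 [ 494.6  -39.6]] [ 423.39134547 -102.24367548] [117.55909471 148.09867365 114.17328727 150.91189336]
[496.6 -40.1  15. ]
[496.6 -40.1  15. ]
```

The brush is at (455,320), and the gripper already stands over it. Three view pairs give a top height of 151–155 mm against the text's 160. The tray centre is (422,-104), with measured sides of about 116 x 149. Descending and gripping now.

>>> {"method": "send_rows", "body": {
  "deltas": [1, 0, 0, 0.03, 0, 1, 0, 0, 0.03, 0, 1, 0, 0, 0.03, 0, 1, 0, 0, 0.008, 0, 1, 0, 0, 0, 0]
}}

```text
time_s: 1.75
ee_pos: [458.9, 313.5, 123.9]
ee_rot: [-179.8, 0.1, 89.1]
force: [-0.7, -0.0, -0.3]
gripper_width: 91.3
```

>>> {"method": "send_rows", "body": {
  "deltas": [0, 0, 0, 0, 0, 0, 0, 0, 0, 0, 0, 0, 0, 0, 0, 0, 0, 0, 0, 0, 0, 0, 0, 0, 0, 0, 0, 0, 0, 0, 0, 0, 0, 0, 0, 0, 0, 0, 0, 0]
}}

```text
time_s: 2.55
ee_pos: [462.1, 314.6, 129.7]
ee_rot: [179.7, -0.3, 89.0]
force: [-0.9, -1.3, 0.1]
gripper_width: 30.0
```

>>> {"method": "send_rows", "body": {
  "deltas": [0, 0, 0, 0, 0, 0, 0, 0, 0, 0, 0, 0, 0, 0, 0]
}}

```text
time_s: 2.85
ee_pos: [461.9, 314.4, 129.3]
ee_rot: [179.7, -0.2, 89.1]
force: [-0.5, -0.5, 0.8]
gripper_width: 25.6
```

Run:
```python
from h import *
for i in range(3):s=state();print(s['ee_pos'].round(1),s['ee_rot'].round(1),s['gripper_width'],s['force'])
shot('wrist','w2');shot('side','side2')
a=[load(n)['img'][:,:,::-1] for n in('w2','side2')]
cv2.imwrite('pics/v3.png',np.vstack([cv2.resize(a[0],(480,300)),cv2.resize(a[1][230:350,220:412],(480,300))]))
```

```text
[461.9 314.4 129.3] [179.7  -0.2  89.1] 25.598911395728624 [-0.47576395 -0.53933567  0.77553107]
[461.9 314.4 129.3] [179.7  -0.2  89.1] 25.598911395728624 [-0.47576395 -0.53933567  0.77553107]
[461.9 314.4 129.3] [179.7  -0.2  89.1] 25.598911395728624 [-0.47576395 -0.53933567  0.77553107]
```

View pics/v3.png

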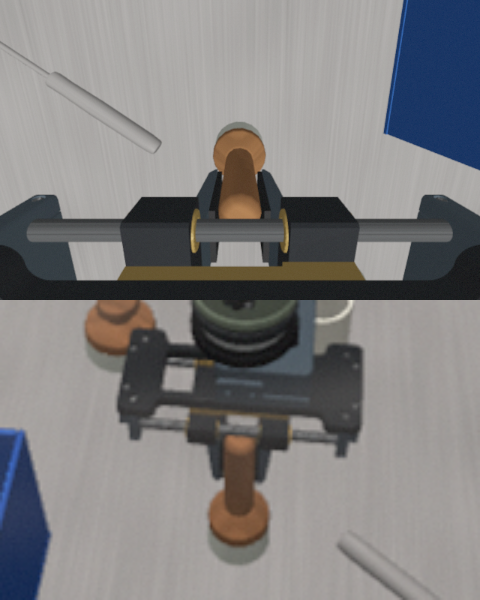

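The grip is good: width 25.6 mm, handle between the pads, brush upright. The brush axis is about 5 mm to +y of the TCP. Lifting now.

>>> {"method": "send_rows", "body": {
  "deltas": [0, 0, 0, -0.02, 0, 0, 0, 0, -0.03, 0, 0, 0, 0, -0.03, 0, 0, 0, 0, -0.03, 0, 0, 0, 0, -0.02, 0, 0, 0, 0, 0, 0],
  "squeeze": 40
}}

```text
time_s: 3.55
ee_pos: [460.0, 313.0, 261.0]
ee_rot: [-179.9, -0.0, 89.1]
force: [0.1, 0.9, -1.2]
gripper_width: 25.3
```

>>> {"method": "send_rows", "body": {
  "deltas": [0, -0.03, 0.005, 0, 0, 0, -0.04, 0.006, 0, 0, 0, -0.04, 0.006, 0, 0, 0, -0.04, 0.006, 0, 0, 0, -0.04, 0.006, 0, 0, 0, -0.04, 0.006, 0, 0, 0, -0.04, 0.006, 0, 0, 0, -0.04, 0.006, 0, 0, 0, -0.04, 0.006, 0, 0, 0, -0.04, 0.006, 0, 0]
}}

```text
time_s: 4.55
ee_pos: [509.1, -87.7, 245.3]
ee_rot: [-178.8, 0.0, 89.6]
force: [1.0, 0.2, -1.3]
gripper_width: 25.2
```

Run:
```python
from h import *
s=state();print(s['ee_pos'].round(1),s['ee_rot'].round(1))
for n in('wrist','scene','side'):shot(n,n+'3')
a=[load(n+'3')['img'][:,:,::-1] for n in('wrist','scene','side')]
cv2.imwrite('pics/v4.png',np.hstack([np.vstack([cv2.resize(a[0],(400,250)),cv2.resize(a[1],(400,250))]),np.vstack([cv2.resize(a[2],(400,250)),cv2.resize(a[2][90:190,240:400],(400,250))])]))
```

```text
[509.1 -87.7 245.3] [-178.8    0.    89.6]
```

View pics/v4.png

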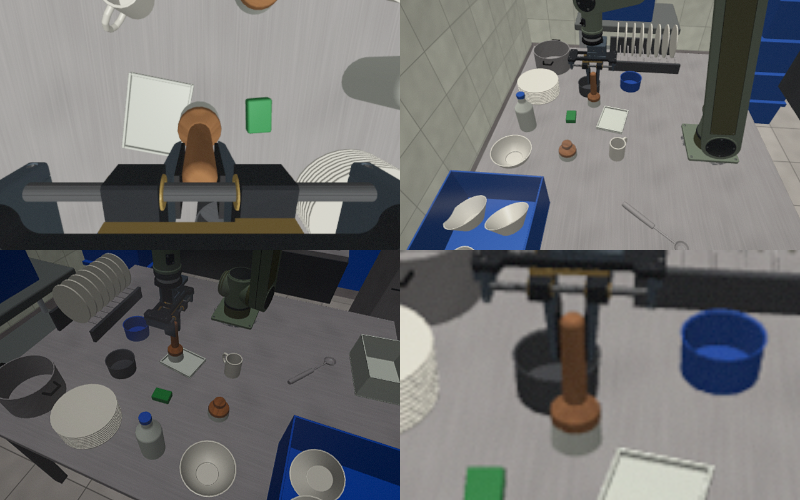

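The brush hangs upright in the grip. The side view now shows the pot with its rim running from about (285,131) to (320,132).

Run:
```python
from h import *
B=load('side3');A=load('scene0')
L,R=onz(B,(285,131),60),onz(B,(320,132),60);print(L,R,(L+R)/2,np.linalg.norm(L-R))
print(tri(A,(192,176),B,(302.5,131.5)))
# base from mask in scene and side: dark component
for f,c in((A,(193,195)),(B,(290,145))):
    g=cv2.cvtColor(f['img'],cv2.COLOR_RGB2HSV).astype(int); m=((g[...,2]<70)&(g[...,1]<90)).astype(np.uint8)
    n,l=cv2.connectedComponents(m);ys,xs=np.nonzero(l==l[c[1],c[0]]);print(xs.min(),xs.max(),ys.min(),ys.max(),len(xs))
# lowest outline of the pot -> near base edge at z=0
print('scene base near',onz(A,(193,206.5),0).round(1))
# brush bottom now
```

```text
[ 604.823311   -306.90967168   60.        ] [ 493.66896838 -311.38467048   60.        ] [ 549.24613969 -309.14717108   60.        ] 111.24438636279712
(array([ 550.7822425 , -313.35092009,   53.94089837]), np.float64(5.013046558915993))
168 217 158 206 1911
268 447 0 155 7841
scene base near [ 600.  -290.2    0. ]
```

The two views put the pot at about (550,-309), with its rim at 54–60 mm height and 111 mm across. Next move is to above the pot.

>>> {"method": "send_rows", "body": {
  "deltas": [0, -0.03, 0.006, -0.002, 0, 0, -0.035, 0.007, -0.002, 0, 0, -0.035, 0.007, -0.002, 0, 0, -0.035, 0.007, -0.002, 0, 0, -0.035, 0.007, 0, 0, 0, -0.025, 0.004, 0, 0, 0, -0.015, 0.001, 0, 0, 0, 0, 0, 0, 0]
}}

```text
time_s: 5.5
ee_pos: [546.5, -294.3, 241.9]
ee_rot: [-178.1, -0.7, 90.0]
force: [0.1, -0.2, -1.1]
gripper_width: 24.9
```

Run:
```python
from h import *
s=state();print(s['ee_pos'].round(1),s['ee_rot'].round(1))
for n in('wrist','scene','side'):shot(n,n+'4')
a=[load(n+'4')['img'][:,:,::-1] for n in('wrist','scene','side')]
cv2.imwrite('pics/v5.png',np.hstack([np.vstack([cv2.resize(a[0],(400,250)),cv2.resize(a[1][110:235,120:320],(400,250))]),cv2.resize(a[2][60:185,240:340],(400,500))]))
```

```text
[ 546.5 -294.3  241.9] [-178.1   -0.7   90. ]
```

View pics/v5.png

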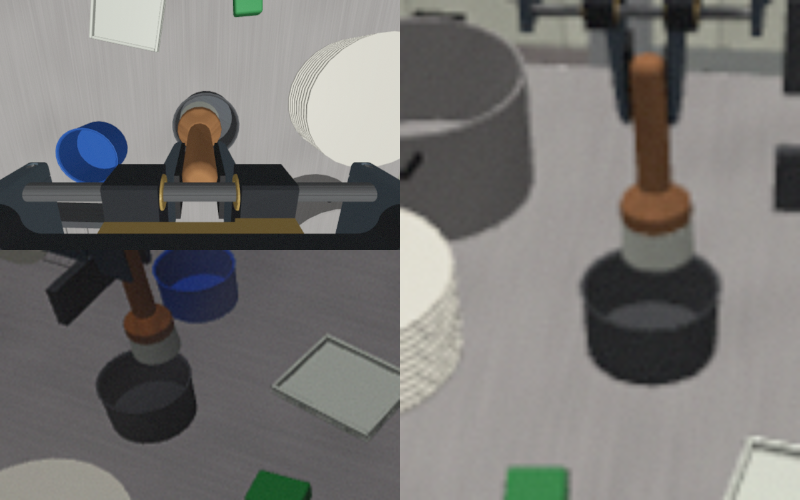

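The side view shows the brush over the pot mouth, with the bristle underside at about (304.5,124) and the pot rim centre at (303,131.5). In the scene view they are at (197.5,161) and (192,176). I'll compute the offset.

Run:
```python
from h import *
A,B=load('scene4'),load('side4')
print('underside',tri(A,(197.5,161.5),B,(304.5,123.5)))
print('collar',tri(A,(120+148/2,110+75/2),B,(240+255/4,60+208/4)))
print('handle top',tri(A,(182,116),B,(240+248/4,60+60/4)))
print('rim',tri(A,(192,176),B,(303,131.5)))
W=wristcam(load('wrist4'),[546.5,-294.3,241.9],[-178.1,-.7,90]);
# pot rim visible in wrist: left/right extremes at (174,122),(240,122) half-scale 1.6
l,r=onz(W,(174*1.6,122*1.6),60),onz(W,(240*1.6,122*1.6),60);print('wrist rim',l.round(),r.round(),'far edge',onz(W,(206*1.6,91*1.6),60).round())
```

```text
underside (array([ 541.64065593, -291.86246864,  101.61921476]), np.float64(3.7363637416366418))
collar (array([ 542.85403317, -289.07585166,  146.23404486]), np.float64(2.161210021399568))
handle top (array([ 551.22045237, -291.35215583,  253.77007782]), np.float64(26.764467357573746))
rim (array([ 549.47517841, -314.73393745,   52.60757135]), np.float64(5.702512884251213))
wrist rim [ 496. -305.   60.] [ 607. -304.   60.] far edge [ 550. -253.   60.]
```

The wrist view puts the pot at (551,-310), matching the other views. The brush is at (543,-290), so I need +8 mm in x and -20 mm in y.

>>> {"method": "send_rows", "body": {
  "deltas": [0, -0.012, 0.004, 0, 0, 0, -0.01, 0.004, 0, 0, 0, 0, 0, 0, 0]
}}

```text
time_s: 5.95
ee_pos: [555.5, -312.8, 243.3]
ee_rot: [-178.2, -0.7, 90.3]
force: [-0.1, 1.5, -2.2]
gripper_width: 24.8
```

>>> {"method": "send_rows", "body": {
  "deltas": [0, 0, 0, 0.015, 0, 0, 0, 0, 0.015, 0, 0, 0, 0, 0.01, 0, 0, 0, 0, 0, 0]
}}

```text
time_s: 6.35
ee_pos: [555.1, -312.4, 203.0]
ee_rot: [-178.3, -0.7, 90.3]
force: [-0.6, -0.6, -0.7]
gripper_width: 25.3
```

Run:
```python
from h import *
s=state();print(s['ee_pos'].round(1),s['ee_rot'].round(1))
for n in('scene','side'):shot(n,n+'5')
a=[load(n+'5')['img'][:,:,::-1] for n in('scene','side')]
cv2.imwrite('pics/v6.png',np.hstack([cv2.resize(a[0][110:230,140:236],(400,500)),cv2.resize(a[1][60:185,250:350],(400,500))]))
```

```text
[ 555.1 -312.4  203. ] [-178.3   -0.7   90.3]
```

View pics/v6.png

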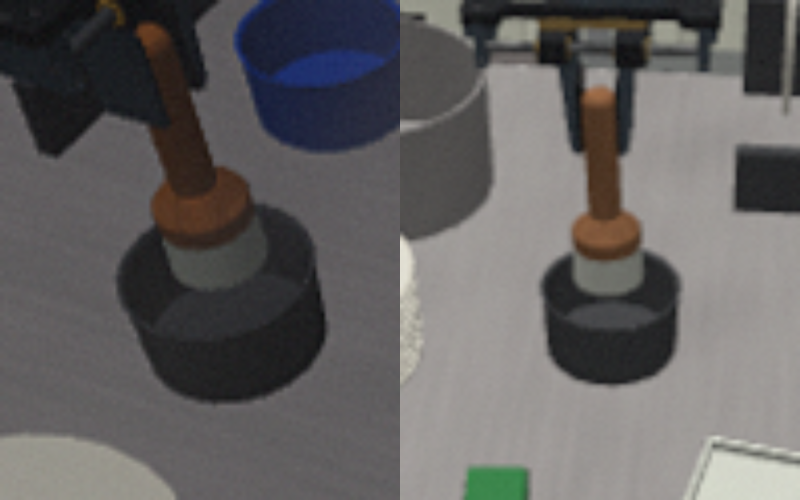

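The bristles are centred in the mouth in both views: side 607 against 611, scene 217 against 217. Dipping now.

>>> {"method": "send_rows", "body": {
  "deltas": [0, 0, 0, 0.015, 0, 0, 0, 0, 0.015, 0, 0, 0, 0, 0.015, 0, 0, 0, 0, 0.009, 0, 0, 0, 0, 0, 0, 0, 0, 0, 0, 0]
}}

```text
time_s: 7.05
ee_pos: [557.9, -314.1, 155.2]
ee_rot: [-179.0, -0.3, 90.3]
force: [0.1, -0.3, -1.2]
gripper_width: 24.9
```

Run:
```python
from h import *
s=state();print(s['ee_pos'].round(1),s['ee_rot'].round(1),s['force'])
for n in('scene','side'):shot(n,n+'6')
a=[load(n+'6')['img'][:,:,::-1] for n in('scene','side')]
cv2.imwrite('pics/v7.png',np.hstack([cv2.resize(a[0][110:230,140:236],(400,500)),cv2.resize(a[1][60:185,250:350],(400,500))]))
```

```text
[ 557.9 -314.1  155.2] [-179.    -0.3   90.3] [ 0.13535033 -0.33548386 -1.23020639]
```

View pics/v7.png

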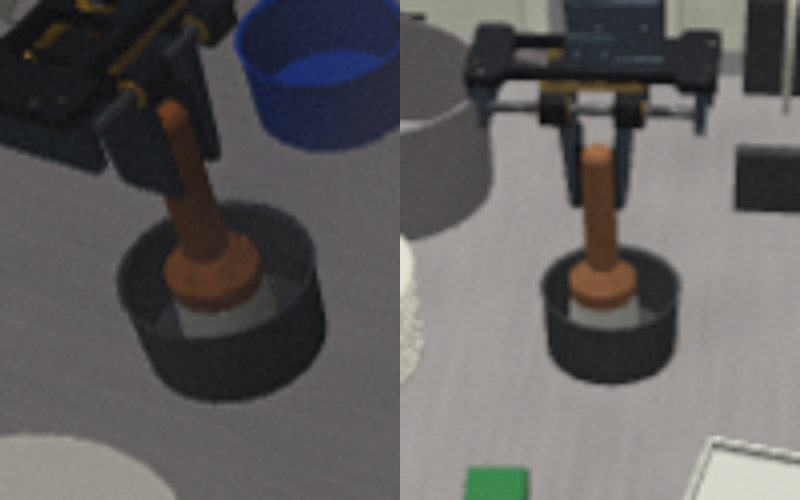

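The bristles are inside the pot at about 26 mm and clear of the walls. I'll go 8 mm deeper for margin, then lift out.

>>> {"method": "send_rows", "body": {
  "deltas": [0, 0, 0, 0.008, 0, 0, 0, 0, 0, 0, 0, 0, 0, 0, 0]
}}

```text
time_s: 7.45
ee_pos: [558.4, -314.4, 148.2]
ee_rot: [-179.2, -0.2, 90.3]
force: [0.3, 0.1, -1.6]
gripper_width: 25.0
```

>>> {"method": "send_rows", "body": {
  "deltas": [0, -0.002, 0, -0.02, 0, 0, 0, 0, -0.025, 0, 0, 0, 0, -0.03, 0, 0, 0, 0, -0.03, 0, 0, 0, 0, 0, 0]
}}

```text
time_s: 7.95
ee_pos: [559.5, -316.6, 255.7]
ee_rot: [-179.0, -0.3, 90.3]
force: [0.0, -0.9, -1.4]
gripper_width: 25.2
```

>>> {"method": "send_rows", "body": {
  "deltas": [0, 0.025, -0.017, 0, 0, 0, 0.03, -0.02, 0, 0, 0, 0.03, -0.02, 0, 0, 0, 0.03, -0.02, 0, 0, 0, 0.03, -0.02, 0, 0, 0, 0.03, -0.02, 0, 0, 0, 0.025, -0.015, 0, 0, 0, 0.01, -0.004, 0, 0, 0, 0, 0, 0, 0]
}}

```text
time_s: 8.85
ee_pos: [413.4, -99.8, 250.1]
ee_rot: [-178.5, -0.4, 90.2]
force: [-0.2, 0.8, -2.4]
gripper_width: 25.3
```

Run:
```python
from h import *
s=state();print(s['ee_pos'].round(1),s['ee_rot'].round(1))
for n in('scene','side'):shot(n,n+'7')
a=[load(n+'7')['img'][:,:,::-1] for n in('scene','side')]
cv2.imwrite('pics/v8.png',np.hstack([cv2.resize(a[0][100:225,150:350],(800,500))[:,:],])); cv2.imwrite('pics/v9.png',cv2.resize(a[1][100:225,250:400],(600,500)))
```

```text
[413.4 -99.8 250.1] [-178.5   -0.4   90.2]
```

View pics/v8.png

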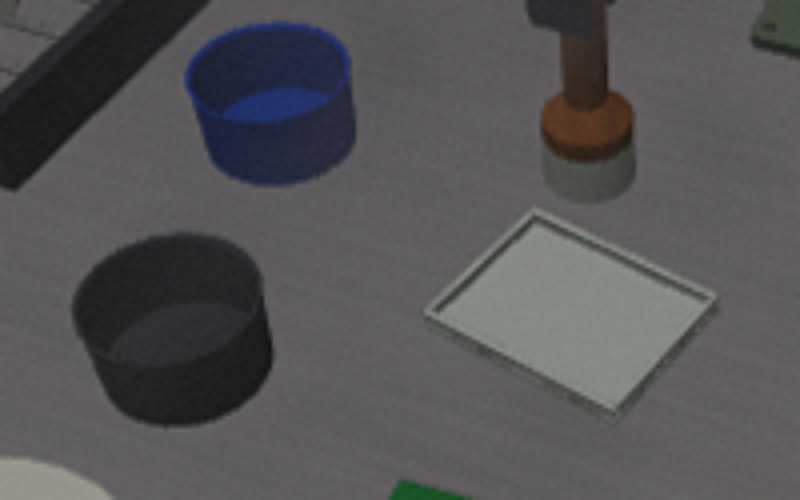

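View pics/v9.png

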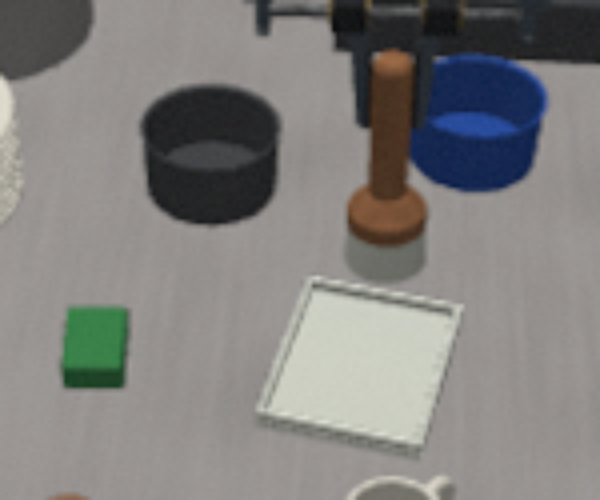

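The pot looks unmoved and the brush hangs upright. I'll triangulate the underside, at scene (297.5,146) and side (346.5,166), against the four rim corners.

Run:
```python
from h import *
A,B=load('scene7'),load('side7')
print('underside',tri(A,(297.5,146.2),B,(346.5,165.7)))
print('collar',tri(A,(150+587/4,100+125/4),B,(346.7,152.5)))
P=[tri(A,a,B,b) for a,b in(((256.25,178),(328,169.5)),((283.75,152),(365.75,176.25)),((329,174.25),(355,210.5)),((303.25,202),(315,203)))]
for p in P:print(p[0].round(1),p[1].round(1))
c=np.mean([p[0] for p in P],0);print('centre',c)
```

```text
underside (array([409.00244761, -95.11905457, 110.44176518]), np.float64(5.552958785340108))
collar (array([411.06338004, -94.66146808, 157.72204063]), np.float64(4.536602911473605))
[ 461.  -190.1    9.6] 2.8
[ 346.2 -166.2   12.1] 3.2
[377.6 -21.9  12.8] 4.2
[490.  -45.4  10.5] 1.7
centre [ 418.70366139 -105.88032804   11.23302886]
```

The brush needs about +9 mm in x and -11 mm in y. The tray rim measures about 11 mm high, matching 15 within the known low bias.

>>> {"method": "send_rows", "body": {
  "deltas": [0, -0.006, 0.005, 0, 0, 0, -0.005, 0.004, 0, 0, 0, 0, 0, 0.02, 0, 0, 0, 0, 0.025, 0, 0, 0, 0, 0.025, 0, 0, 0, 0, 0.015, 0, 0, 0, 0, 0, 0]
}}

```text
time_s: 9.65
ee_pos: [429.9, -121.0, 161.3]
ee_rot: [-178.8, -0.2, 89.7]
force: [-0.6, 0.1, -0.8]
gripper_width: 25.3
```

Run:
```python
from h import *
s=state();print(s['ee_pos'].round(1),s['ee_rot'].round(1))
for n in('scene','side'):shot(n,n+'8')
a=[load(n+'8')['img'][:,:,::-1] for n in('scene','side')]
cv2.imwrite('pics/v10.png',np.hstack([cv2.resize(a[0][115:215,245:345],(400,400)),cv2.resize(a[1][120:220,290:390],(400,400))]))
```

```text
[ 429.9 -121.   161.3] [-178.8   -0.2   89.7]
```

View pics/v10.png

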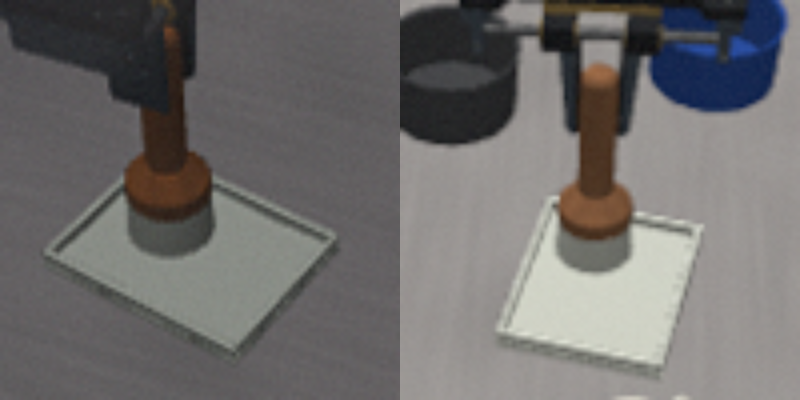

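The brush is over the tray, a bit to its -y side. I'll shift back and descend further.

>>> {"method": "send_rows", "body": {
  "deltas": [0, 0.007, -0.003, 0, 0, 0, 0.006, -0.003, 0, 0, 0, 0.001, 0, 0.01, 0, 0, 0.001, 0, 0.008, 0, 0, 0, 0, 0, 0]
}}

```text
time_s: 10.25
ee_pos: [426.9, -105.7, 147.2]
ee_rot: [-179.5, -0.0, 89.7]
force: [-0.2, 0.6, -1.6]
gripper_width: 25.0
```

>>> {"method": "send_rows", "body": {
  "deltas": [0, 0, 0, 0.006, 0, 0, 0, 0, 0.004, 0, 0, 0, 0, 0, 0]
}}

```text
time_s: 10.55
ee_pos: [426.8, -105.6, 136.1]
ee_rot: [-179.4, -0.0, 89.7]
force: [-0.7, -0.3, -2.0]
gripper_width: 25.2
```

>>> {"method": "send_rows", "body": {
  "deltas": [0, 0, 0, 0.003, 0, 0, 0, 0, 0, 0]
}}

```text
time_s: 10.75
ee_pos: [427.9, -106.4, 134.9]
ee_rot: [-179.6, 0.1, 89.8]
force: [-0.5, -0.4, -2.3]
gripper_width: 25.4
```

Run:
```python
from h import *
s=state();print(s['ee_pos'].round(1),s['ee_rot'].round(1),s['force'])
for n in('scene','side'):shot(n,n+'9')
a=[load(n+'9')['img'][:,:,::-1] for n in('scene','side')]
cv2.imwrite('pics/v11.png',np.hstack([cv2.resize(a[0][115:215,245:345],(400,400)),cv2.resize(a[1][120:220,290:390],(400,400))]))
```

```text
[ 427.9 -106.4  134.9] [-1.796e+02  1.000e-01  8.980e+01] [-0.5219798  -0.41203048 -2.29472838]
```

View pics/v11.png

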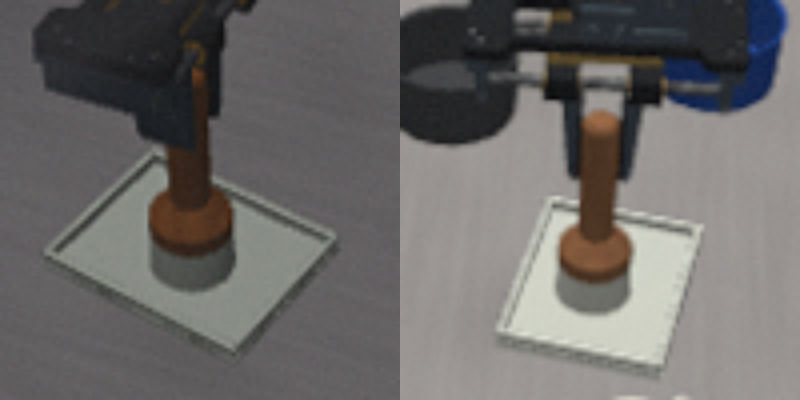

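The brush is central on the tray and upright. There is no upward force yet, so I'll lower in small steps until contact.

>>> {"method": "send_rows", "body": {
  "deltas": [0, 0, 0, 0.003, 0, 0, 0, 0, 0, 0]
}}

```text
time_s: 11.05
ee_pos: [428.7, -107.1, 135.3]
ee_rot: [-179.7, 0.2, 89.8]
force: [0.2, -0.3, -1.7]
gripper_width: 25.3
```

>>> {"method": "send_rows", "body": {
  "deltas": [0, 0, 0, 0.003, 0, 0, 0, 0, 0, 0]
}}

```text
time_s: 11.25
ee_pos: [429.9, -108.0, 134.8]
ee_rot: [-179.9, 0.3, 89.8]
force: [-0.3, -0.2, -1.8]
gripper_width: 25.4
```

>>> {"method": "send_rows", "body": {
  "deltas": [0, -0.001, 0, 0.005, 0, 0, 0, 0, 0.003, 0]
}}

```text
time_s: 11.45
ee_pos: [430.9, -110.1, 133.5]
ee_rot: [179.9, 0.4, 89.8]
force: [-7.9, 2.0, 26.6]
gripper_width: 25.1
```

>>> {"method": "send_rows", "body": {
  "deltas": [0, 0, 0, 0.003, 0, 0, 0, 0, 0.001, 0]
}}

```text
time_s: 11.65
ee_pos: [430.3, -109.9, 133.6]
ee_rot: [179.9, 0.4, 89.8]
force: [0.1, 0.2, -1.5]
gripper_width: 25.3
```

Contact registered at TCP z ≈ 133.5 (26 N), consistent with standing on the 5 mm floor. Releasing.

>>> {"method": "send_rows", "body": {
  "deltas": [1, 0, 0, 0, 0, 1, 0, 0, 0, 0, 1, 0, 0, 0, 0, 1, 0, 0, 0, 0, 1, 0, 0, 0, 0, 1, 0, 0, 0, 0]
}}

```text
time_s: 12.25
ee_pos: [429.9, -109.7, 131.5]
ee_rot: [180.0, 0.4, 89.8]
force: [0.4, 0.3, -1.0]
gripper_width: 70.1
```

Run:
```python
from h import *
s=state();print(s['ee_pos'].round(1),s['ee_rot'].round(1),s['gripper_width'],s['force'])
for n in('scene','side'):shot(n,n+'10')
a=[load(n+'10')['img'][:,:,::-1] for n in('scene','side')]
cv2.imwrite('pics/v12.png',np.hstack([cv2.resize(a[0][115:215,245:345],(400,400)),cv2.resize(a[1][120:220,290:390],(400,400))]))
```

```text
[ 429.9 -109.7  131.5] [180.    0.4  89.8] 70.13601049239648 [ 0.3558911   0.28427296 -1.03683617]
```

View pics/v12.png

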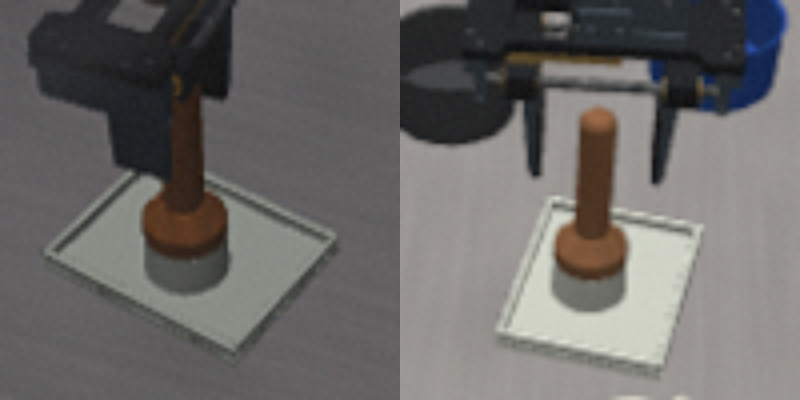

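Released: the brush stands upright inside the tray and the fingers are clear on both sides. I'll open fully and then retreat straight up.

>>> {"method": "send_rows", "body": {
  "deltas": [1, 0, 0, 0, 0, 1, 0, 0, 0, 0, 1, 0, 0, -0.02, 0, 1, 0, 0, -0.03, 0, 1, 0, 0, -0.03, 0, 1, 0, 0, -0.03, 0, 1, 0, 0, -0.03, 0, 1, 0, 0, -0.02, 0, 1, 0, 0, 0, 0, 1, 0, 0, 0, 0]
}}

```text
time_s: 13.35
ee_pos: [428.9, -108.4, 296.7]
ee_rot: [-179.9, 0.3, 89.8]
force: [0.8, -0.3, 0.1]
gripper_width: 91.2
```

Run:
```python
from h import *
s=state();print(s['ee_pos'].round(1),s['qvel'].round(1),s['gripper_width'],s['force'])
for n in('scene','side'):shot(n,n+'11')
a=[load(n+'11')['img'][:,:,::-1] for n in('scene','side')]
cv2.imwrite('pics/v13.png',np.hstack([cv2.resize(a[0][100:220,150:350],(400,240)),cv2.resize(a[1][100:220,250:400],(400,320))[:240]]))
cv2.imwrite('pics/v13.png',np.hstack([cv2.resize(a[0][115:215,245:345],(400,400)),cv2.resize(a[1][120:220,290:390],(400,400))]))
for n,old in(('scene','scene0'),('side','side7')):
    x=(slice(155,210),slice(165,220)) if n=='scene' else (slice(118,156),slice(283,322))
    print('pot diff',n,np.abs(load(n+'11')['img'][x].astype(int)-load(old)['img'][x]).mean())
A,B=load('scene11'),load('side11')
```

```text
[ 428.9 -108.4  296.7] [-0.  -0.5 -0.9 -0.   0.1  0. ] 91.16988846720022 [ 0.84149195 -0.281424    0.07949633]
pot diff scene 4.010798898071625
pot diff side 2.0618533513270356
```

View pics/v13.png

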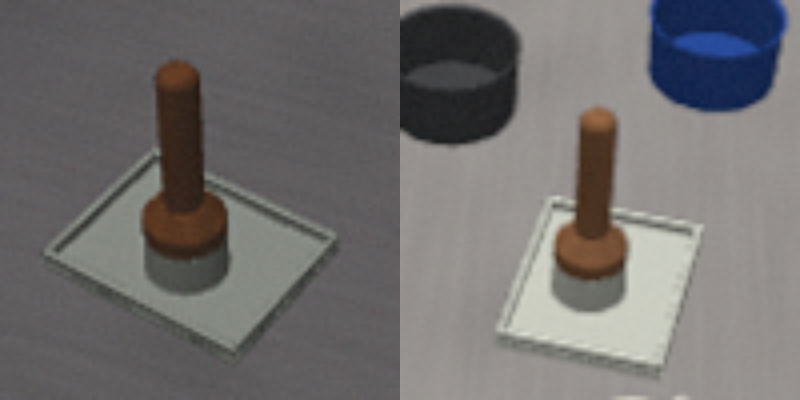

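The brush stands free and upright on the tray. One last check of its position in the tray's frame, then I'll hand in.

Run:
```python
from h import *
A,B=load('scene11'),load('side11')
u,e=tri(A,(291.8,182.8),B,(337.2,192.5));t,e2=tri(A,(289.5,132.5),B,(339.5,149));print(u,e,t,e2)
C=np.array([418.7,-105.9]);yx=np.array([-114.8,23.9]);yx=-yx/np.linalg.norm(yx)
d=u[:2]-C;print('in tray x,y',d@yx,d@[-yx[1],yx[0]],'tilt',np.degrees(np.arctan2(np.linalg.norm((t-u)[:2]),(t-u)[2])))
if abs(d@yx)<28 and abs(d@[-yx[1],yx[0]])<42: job_done();print('done')
```

```text
[ 429.39902998 -104.84375419   -3.28097221] 4.108132153918858 [ 429.93041349 -103.43639188  163.31273372] 0.8606623289043881
in tray x,y 10.2591624446877 3.2147291621497165 tilt 0.5173662307480543
the job is handed in; nothing more can be done
done
```

I gripped the tall brush by its handle and dipped it into the steel pot. I then lifted it out, lowered it onto the drip tray, released it and backed straight up. The job was handed in at about 13.5 s of the 43 s allowed; no verdict is reported, so success isn't confirmed.

- **Dip:** the underside was about 19–26 mm above the pot's underside (the step needs below 37 mm). The bristles showed clear of the walls at the 26 mm depth; I took no picture at the deepest point.
- **Final brush position:** it is about 10 mm in x and 3 mm in y from the tray centre, tilted about 0.5°, with the gripper open and about 160 mm above where it let go.
- **Pot:** the before and after pictures show almost no change, so it does not appear to have moved.
- **Checks that disagreed:** triangulated heights mostly read about 4–8 mm low. The last check put the underside at -3 mm, where 5 mm is right. Contact with the tray floor came where the text's heights put it, with one brief 27 N push. The measured arm pose also drifted a few millimetres between rows, so I corrected it from the images.

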